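Take out the bayonet filter and hold the hidden bolt head behind the blower bracket

ROBOT

A 7-joint arm with a two-finger parallel gripper is mounted at the origin on the work surface. World frame = base frame: x ahead of the robot, y to its left, z up, the work surface at z = 0. Lengths are in m, angles in rad, forces in N, time in s.
With the tool pointing down it reaches from about 0.4 to 0.9 m from the base axis. Payload 5.6 kg.
Tool frame: the origin (TCP) lies between the finger pads, 19 mm behind the fingertips; this is the grasp point; z points along the fingers, y is the line along which they close (so a half turn about z gives the same grasp; the last joint's range is limited). The gripper opens to 92 mm and grips with 3 to 60 N. Pads are 20 mm wide; open, the fingers measure 128 mm over their backs; the gripper's body (75 mm by 189 mm) begins 69 mm behind the grasp point.
Start: joints at [1.06, 0.468, -0.012, 1.603, 0.006, 1.071, -0.056], TCP at [0.293, -0.58, 0.233] pointing down, gripper open.
Joint ranges: [-2.53, 2.53], [-0.31, 2.02], [-1.57, 1.55], [0.28, 2.44], [-1.29, 4.43], [0.15, 1.84], [-2.92, 2.92]. Speed limits (rad/s): [2.57, 2.57, 3.14, 3.14, 3.14, 3.14, 3.14].

INTERFACE

Orientations are given as a unit quaternion [w, x, y, z].
In Python, from bench import bot, vision gives the robot as it stands.
- The arm moves only by the shell command python3 -m inch 'ROWS' [FORCE]. ROWS is JSON, a list of rows, each a list of 5 numbers: the shift along the tool's x, y, z in m, then the turn about the tool's z in degrees, then the closure, from -1 (fully open) to 1 (shut). In form: [[dx, dy, dz, turn, claw], ...]. A call has 1 to 8 rows; each row is the pose to reach, as a shift and turn from the pose commanded when the call began, along the tool's axes at that moment; what a row does not reach only later rows make up. A row lasts 1/10 s, in which the tool goes at most 50 mm and 8.59 degrees, less where a joint would pass 70% of its speed; a pose out of reach is approached as far as the arm can. A call with a gripper value outside its range is refused whole. The fingers move at their own pace and stop on an object; FORCE is the grip in N (left out, the last holds). Time passes only in rows, so rows that repeat a pose let the fingers close. It gives the time, the measured TCP pose, the force, the opening and the grip force at its end, in the units of the state.
- bot.get_obs(): the state, without advancing time (a new reading comes with each control period).
- vision.grab_frame(name): name is "scene" or "top" or "wrist"; returns the picture (400x640x3 uint8, blue, green, red); there is no depth.
- vision.calibration(name): a dict with "camera_matrix" (3x3 intrinsics, pixels), "world_from_camera" (4x4, takes a point from camera to world coordinates); the wrist camera has in their place "tool_from_camera" (4x4, takes a point from camera to tool coordinates, whose origin is the TCP and whose axes are the flange's). Camera axes: x right, y down, z forward; pixel columns grow to the right and rows downward; lengths in m; the calibration is good to about 2 mm. A picture is of the moment at which its call begins: read the wrist's pose just before it. calibration takes no time and is no camera call.
- bot.finish_job(): hands the job in; it is judged then, once.
Trained networks look in the newest picture that a camera, given by its name, has taken for a name from the list of things; names that differ only in an ending like _2 or _b are one class to them, and where a whole thing is asked for, a point or a joint stands for the part that bears it (a point fixed in the world has none). Each returns a list of dicts, best first, with "score" (0 to 1); they miss things now and then, are a little off and sometimes report something else, mostly with a low value. They report only what shows in the picture. A call takes as long as a camera call. They do not tell look-alikes from the thing itself.
- vision.spot_in(query, camera): "box" ([left, top, width, height] in pixels, round what is visible of it).
The state is a dict: "t": time; "joint_positions": joint angles; "joint_vel": joint speeds; "joint_torque": joint torques, N m; "ee_pos": TCP position; "ee_rot": TCP orientation; "wrist_force": force on the tool from outside, world axes, zero at the start; "moment": the same for the moment, N m; "grip_width": finger opening in m; "grip_force": force on a finger pad.
Only numpy, scipy, OpenCV 4.12 (cv2) and the standard library are available. Lean on these libraries where they do the work, as an engineer would, in place of code of your own. Each camera call takes 0.05 s, during which the arm holds its last target. There are 200 camera calls.

TASK

The blower in the opened bench air cleaner has come loose on its bracket. Turn the round filter on top anticlockwise (seen from above) to its stop, lift it out and set it down flat, grip upwards, inside the shallow steel tray; then reach down through the filter opening into the narrow gap behind the upright bracket plate, on the side away from the motor, grip the hidden bolt head firmly across two opposite flats and hold it still, without winding it round, so that a colleague can tighten the nut on the motor side. Finish while still holding the bolt head, and leave the other things on the table where they are.

Things in the scene. Friction and masses are not known exactly. Their poses are not given: they have to be found in the camera images.
- cleaner: Bench air cleaner, grey sheet-steel housing fixed to the table. Origin on the table straight below the centre of the round filter opening; z up, x towards the open motor bay. It reaches x -67 to +203, y -120 to +120 mm, walls 150 mm high (sill 45 at +x). The top sheet, 4 mm thick, upper face at z = 150 mm, covers x -67 to +73 mm; the rest is open, blower and motor in it up to 114 mm high.
- opening (a point): Centre of the round filter opening at the level of the top sheet (z = 150 mm); clear diameter 108 mm. Axes as the cleaner's. Around it stands a bayonet collar, outer diameter 138 mm, 11 mm high.
- gap (a point): Middle of the gap below the opening, at z = 125 mm, cleaner x = -8, y = 0 mm. The gap is 44 mm wide along the cleaner's x: on its +x side the upright steel bracket plate (near face x = +14 mm, 4 mm thick, 110 mm wide, top edge z = 138 mm), on its -x side a black controller box (face x = -30 mm, 150 mm wide, top z = 125 mm). Only the bolt head is in it, down to z = 10 mm.
- filter: Flat round bayonet filter, about 0.26 kg: pleated disc 104 mm across, 22 high; on it a grey cap 136 mm across, 7 thick; on the cap a bar grip along its x, 84 long, 16 thick (along y), 26 high. Origin at the centre of the underside, z up. It starts locked in the opening, underside 10 mm below the top sheet, its x within 3 degrees of the cleaner's x. 
- filter_grip (a point): On the filter's axis, 50.5 mm above its underside, 4.5 mm below the bar's top: TCP point for taking the bar from above, fingers closing along the filter's y. Two lugs under collar tabs (2 mm play) bar lifting while locked. Turned anticlockwise from above, they are free from 40 degrees on and stop at about 56; there it lifts straight out. Only sliding friction (under 0.2 Nm), no spring or catch.
- tray: Shallow square steel tray, empty, fixed to the table, outside 190 x 190 mm, walls 24 mm high and 4 mm thick, floor about 4 mm thick. Origin at the centre of its underside, z up, x and y along its sides. It stands to the left or to the right of the air cleaner.
- bolt_head (a point): Centre of the bolt's hexagon head, cleaner x = +6, y = 0, z = 124 mm. Hexagon 18 mm across flats, 10 mm long along the bolt axis (point's x = cleaner's x), then a 26 mm flange 3 thick on the bracket; y, z turn with the bolt. Take it with the fingers pointing down and closing along the cleaner's y; TCP on the opening's axis, 6 mm above the bolt axis: 18 mm pads then cover 8 mm of hexagon.
- bolt (a joint): Turn of the flange bolt with its backing nut about the cleaner's x (rad). At 0 two parallel flats stand upright, facing the cleaner's +y and -y. It starts within 0.2 rad of 0, held only by light thread friction (0.03 Nm), so closing fingers turn the flats square to themselves.
- archive_box: Bystander: closed cardboard archive box, 186 x 176 x 74 mm, on the other side of the air cleaner from the tray. Origin at the centre of its underside.
- viewer: Bystander: dark wooden hand stereo viewer, 130 mm wide, 168 mm long, 62 mm high, on the right behind. Origin at the underside of its eyepiece block.
- figurine: Bystander: white ceramic figurine, 48 mm across, 100 mm high, on the left behind. Origin at the centre of its underside.
- spanner: Bystander: combination spanner, 170 mm long, lying between the robot and the air cleaner. Origin near its middle, at its underside.
- brush: Bystander: dusting brush, 180 mm long, lying on the left behind. Origin near its middle, at its underside.
- screwdriver: Bystander: screwdriver, 180 mm long, lying at the left near the robot. Origin near its middle, at its underside.
- jar: Bystander: amber glass jar with a black cap, 64 mm across, 85 mm high, on the right near the robot. Origin at the centre of its underside.
Not all that is in view belongs to the job. Leave any green look-alike of the filter alone.

How it is judged:
On the way, in this order (a step that is already met when the one before it is completed fails the run):
1. the filter is turned anticlockwise out of its lock while still seated in the opening (angle between the x axis of filter and the x axis of cleaner, either way round above 0.62 rad and z of filter in the frame of cleaner below 0.146 m and horizontal distance between filter and opening below 0.01 m), for 0.1 s.
2. the filter lies flat, grip upwards, released in the tray (x of filter in the frame of tray between -0.06 and 0.06 m and y of filter in the frame of tray between -0.06 and 0.06 m and z of filter in the frame of tray below 0.01 m and angle between filter's own z axis and vertical below 0.12 rad and linear speed of filter below 0.03 m/s and contact force between the fingers and filter below 0.3 N), for 0.3 s.
At the end, for the whole second after the job is handed in: Fingers around the bolt head, over 8 N (TCP within 8 mm sideways and 11 mm along the bolt of the hexagon's middle, 16 mm below to 18 above); bolt still, within 0.3 rad of flats upright; filter released, at rest, flat, grip up, in the tray, centre within 60 mm of its centre in x and y (all of step 2 and contact force between the fingers and bolt above 8 N and x of the grasp point in the frame of cleaner between -0.006 and 0.016 m and y of the grasp point in the frame of cleaner between -0.008 and 0.008 m and z of the grasp point in the frame of cleaner between 0.108 and 0.142 m and value of joint bolt between -0.3 and 0.3 rad and velocity of joint bolt between -0.05 and 0.05 rad/s); the arm keeps its last pose, push and grip.
It fails at once if a bystander (archive box, stereo viewer, figurine, spanner, brush, screwdriver or jar) is moved by more than 30 mm (distance of any of archive_box, viewer, figurine, spanner, brush, screwdriver, jar from where it was at the start of the episode above 0.03 m).
It also fails if it takes over 48 s, if anything falls off the work surface, if the arm or the gripper's body presses on something with over 40 N, if the wrist force passes 120 N, or if a joint passes its speed limit or range.

## Working session

There is one attempt and no reset: what is moved stays moved. The work goes in short steps, Python scripts to look and compute and a shell command to move; the robot and the scene stay as the last step left them, time stands still between calls to the robot, and variables do not carry over. Pictures are saved under pics/ and viewed, at most 10 in all, crops included, and the job is handed in when it is done.

```bash
ls; mkdir -p pics
python3 - <<'E'
from bench import bot, vision
import cv2
o=bot.get_obs(); print(o['t'],o['ee_pos'],o['ee_rot'],o['grip_width'],o['wrist_force'])
for c in("top","scene"):
    cv2.imwrite(f'pics/{c}1.png',vision.grab_frame(c))
    k=vision.calibration(c);print(c,k['camera_matrix'],k['world_from_camera'])
    for q in("filter","tray","cleaner"):
        print(q,[(round(d['score'],2),d['box']) for d in vision.spot_in(q,c)][:3])
print(vision.calibration("wrist"))
E
```

```text
pics
0.0 [ 0.29279862 -0.57971796  0.2323761 ] [-8.09997717e-04  9.72772418e-01  2.31760866e-01 -2.61669267e-04] 0.09186363627133196 [ 0.38116834 -0.10557163  0.32055107]
top [[508.51442547   0.         318.31232941]
 [  0.         508.51442547 195.78529649]
 [  0.           0.           1.        ]] [[-0.01860665 -0.9797472   0.19937205  0.25564428]
 [-0.99982461  0.01780761 -0.00580035  0.04322943]
 [ 0.00213254 -0.199445   -0.9799067   1.55923914]
 [ 0.          0.          0.          1.        ]]
filter [(0.57, [294.9, 140.9, 43.7, 49.6]), (0.57, [368.1, 114.7, 43.9, 39.7])]
tray [(0.71, [173.2, 185.8, 69.9, 67.1]), (0.35, [229.6, 145.7, 13.7, 21.5])]
cleaner [(0.77, [268.9, 99.0, 89.3, 103.5]), (0.34, [292.9, 141.5, 45.3, 49.1])]
scene [[368.93093658   0.         317.23680387]
 [  0.         368.93093658 201.93763091]
 [  0.           0.           1.        ]] [[-0.57847077  0.57131468 -0.58221225  1.13331288]
 [ 0.8156945   0.40843407 -0.40966339  0.45889111]
 [ 0.00374861 -0.71188563 -0.70228542  0.84960955]
 [ 0.          0.          0.          1.        ]]
filter [(0.95, [275.0, 195.6, 51.0, 36.2]), (0.85, [185.4, 224.9, 43.4, 30.4])]
tray [(0.57, [192.3, 140.5, 77.1, 60.6]), (0.56, [379.4, 238.3, 91.7, 82.7])]
cleaner [(0.85, [211.3, 182.3, 136.1, 146.2])]
{'camera_matrix': array([[317.41159762,   0.        , 319.66437007],
       [  0.        , 317.41159762, 200.06266501],
       [  0.        ,   0.        ,   1.        ]]), 'tool_from_camera': array([[ 5.14101601e-04, -9.68957356e-01, -2.47227381e-01,
         6.86947958e-02],
       [ 9.99999822e-01,  4.23389474e-04,  4.20079538e-04,
         6.56061491e-04],
       [-3.02365688e-04, -2.47227553e-01,  9.68957401e-01,
        -1.51573107e-01],
       [ 0.00000000e+00,  0.00000000e+00,  0.00000000e+00,
         1.00000000e+00]])}
```

View pics/top1.png

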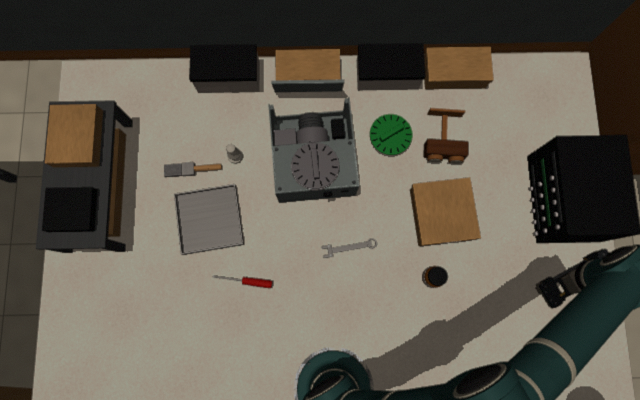

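View pics/scene1.png

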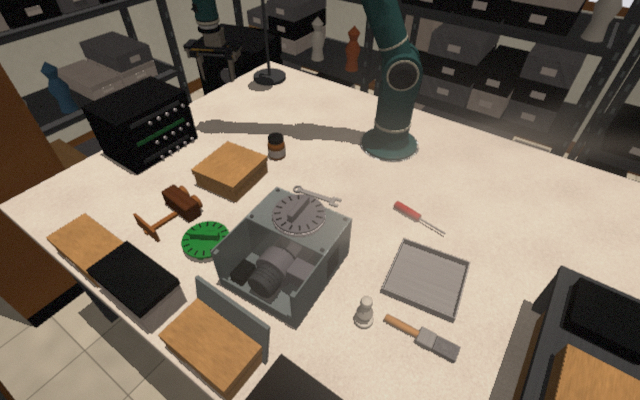

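The top picture shows the cleaner with its grey filter at about (316,166), bar roughly vertical in the image. The tray is at (210,219) on the left, and the green look-alike at (391,134). In the scene picture the filter is at (300,213) and the tray at (425,279).

```bash
cat > h.py <<'E'
from bench import bot, vision
import numpy as np, cv2
from scipy.spatial.transform import Rotation as R
def tool(o=None):
    o=o or bot.get_obs(); T=np.eye(4); q=o['ee_rot']
    T[:3,:3]=R.from_quat([q[1],q[2],q[3],q[0]]).as_matrix(); T[:3,3]=o['ee_pos']; return T
def cam(c,T=None):
    k=vision.calibration(c); return k['camera_matrix'],(k['world_from_camera'] if c!='wrist' else T@k['tool_from_camera'])
def ray(c,u,v,z,T=None):
    K,W=cam(c,T); d=W[:3,:3]@np.linalg.solve(K,[u,v,1]); p=W[:3,3]; return p+d*(z-p[2])/d[2]
def proj(c,P,T=None):
    K,W=cam(c,T); p=W[:3,:3].T@(np.atleast_2d(P)-W[:3,3]).T; p=K@p; return (p[:2]/p[2]).T
def delta(xyz,yaw=None):
    "shift in tool axes and turn about tool z so that tool y lies along world yaw (mod pi)"
    T=tool(); s=T[:3,:3].T@(np.array(xyz)-T[:3,3]); t=None
    if yaw is not None:
        y=T[:3,1]; cur=np.arctan2(y[1],y[0]); e=(yaw-cur+np.pi/2)%np.pi-np.pi/2; t=-np.degrees(e) if T[2,2]<0 else np.degrees(e)
    return np.round(s,4),t
E
python3 - <<'E'
from h import *
for u,v in((277,201),(358,194)): print('cleaner near corner',ray('top',u,v,.15))
print('filter cap',ray('top',316,166,.169), ray('scene',300,213,.169))
for u,v in((176,192),(236,186),(244,245),(182,254)): print('tray',ray('top',u,v,.024))
print(ray('top',210,219,.024),ray('scene',425,279,.02))
im=cv2.imread('pics/top1.png')
cv2.imwrite('pics/crop1.png',cv2.resize(im[90:265,165:365],None,fx=4,fy=4,interpolation=2)[:600])
T=tool();print(T.round(3))
E
```

```text
cleaner near corner [0.5294733  0.15172016 0.15      ]
cleaner near corner [ 0.54548308 -0.07753049  0.15      ]
filter cap [0.62443307 0.03993133 0.169     ] [0.62736933 0.04935684 0.169     ]
tray [0.58788991 0.47270703 0.024     ]
tray [0.60350062 0.28803527 0.024     ]
tray [0.42040819 0.26138948 0.024     ]
tray [0.39672369 0.44757943 0.024     ]
[0.50173752 0.3659166  0.024     ] [0.51654488 0.3748567  0.02      ]
[[ 0.893  0.451 -0.     0.293]
 [ 0.451 -0.893  0.    -0.58 ]
 [-0.    -0.    -1.     0.233]
 [ 0.     0.     0.     1.   ]]
```

View pics/crop1.png

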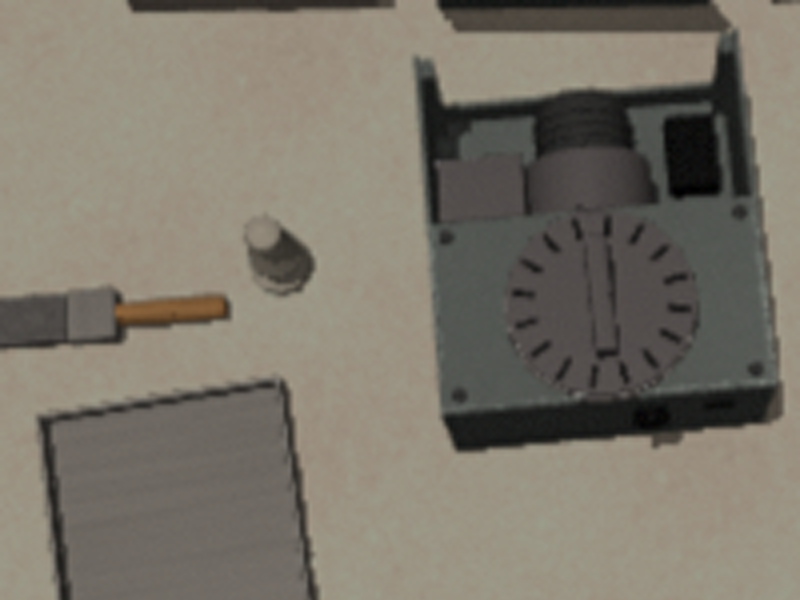

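The crop shows the sheet corners at about (277,194), (359.5,185.5), (354,140) and (273,146), and the bar along crop (597,212)–(607,355).

Run:
```python
from h import *
f=lambda x,y,z:ray('top',165+x/4-.4,90+y/4-.4,z)
a,b,c,d=f(447,415,.15),f(778,382,.15),f(757,200,.15),f(433,225,.15)
print(a,b,c,d)
for p,q in((a,b),(d,c),(a,d),(b,c)): print(np.linalg.norm(p-q),np.degrees(np.arctan2(*(q-p)[1::-1])))
p,q=f(599,212,.195),f(607,355,.195);print('bar',p,q,np.linalg.norm(p-q),np.degrees(np.arctan2(*(p-q)[1::-1])))
fc=f(602,304,.169);print(fc)
print(delta([.585,.043,.36],None), delta([fc[0],fc[1],.36],np.radians(97)))
```

```text
[0.55155964 0.15350616 0.15      ] [ 0.5712341  -0.08153767  0.15      ] [ 0.7063835  -0.07101532  0.15      ] [0.69175479 0.16329939 0.15      ]
0.23586582090915412 -85.21518254275477
0.23477091004175582 -86.42755277591102
0.14053678508115777 3.9958638680056855
0.13555840297443292 4.451907550976372
bar [0.6852137  0.04341117 0.195     ] [0.58235758 0.03965066 0.195     ] 0.10292483710847203 2.093852955402165
[0.62564544 0.0424519  0.169     ]
(array([ 0.5416, -0.4246, -0.1268]), None) (array([ 0.5776, -0.4058, -0.1268]), np.float64(19.799049572755784))
```

```bash
python3 -m inch '[[0,0,-0.05,0,-1],[0.03,-0.02,-0.09,5,-1],[0.57,-0.40,-0.127,20,-1],[0.57,-0.40,-0.127,20,-1],[0.57,-0.40,-0.127,20,-1],[0.57,-0.40,-0.127,20,-1],[0.57,-0.40,-0.127,20,-1],[0.57,-0.40,-0.127,20,-1]]'; python3 -c "
from h import *
print(tool().round(3),bot.get_obs()['joint_positions'],delta([.626,.042,.36],np.radians(94.3)))"
```

```text
t: 1.2
ee_pos: [0.4511, -0.2849, 0.3389]
ee_rot: [0.0, 0.998, 0.059, 0.0]
wrist_force: [1.0, 0.2, 0.7]
grip_width: 0.0919
grip_force: 0.0
[[ 0.993  0.118  0.001  0.451]
 [ 0.118 -0.993 -0.001 -0.285]
 [ 0.001  0.001 -1.     0.339]
 [ 0.     0.     0.     1.   ]] [ 0.61156995  0.18227771 -0.12771829  1.75313373  0.02497925  1.20692595
 -0.97513876] (array([ 0.2124, -0.3039, -0.0212]), np.float64(2.494418648153444))
```

```bash
python3 -m inch '[[0.212,-0.304,-0.041,2.5,-1],[0.212,-0.304,-0.041,2.5,-1],[0.212,-0.304,-0.041,2.5,-1],[0.212,-0.304,-0.041,2.5,-1],[0.212,-0.304,-0.041,2.5,-1],[0.212,-0.304,-0.041,2.5,-1],[0.212,-0.304,-0.041,2.5,-1],[0.212,-0.304,-0.041,2.5,-1]]'; python3 -m inch '[[0,0,0,0,-1],[0,0,0,0,-1]]'
python3 - <<'E'
from h import *
print(bot.get_obs()['joint_positions'])
T=tool();np.save('T1',T);im=vision.grab_frame('wrist');cv2.imwrite('pics/w1.png',im)
fc=ray('top',315.1,165.6,.169)
print(T.round(3),proj('wrist',[fc],T))
E
```

```text
t: 2.0
ee_pos: [0.626, 0.0457, 0.3797]
ee_rot: [-0.001, 0.999, 0.04, 0.0]
wrist_force: [-0.5, -0.4, -0.2]
grip_width: 0.0923
grip_force: 0.0
t: 2.2
ee_pos: [0.6249, 0.0399, 0.379]
ee_rot: [0.0, 0.999, 0.038, -0.0]
wrist_force: [0.5, -0.5, -0.3]
grip_width: 0.0916
grip_force: 0.0
[ 0.12200395  0.34939865 -0.32304846  1.46249219  0.1122075   1.34865065
 -1.70296285]
[[ 0.997  0.075 -0.001  0.625]
 [ 0.075 -0.997 -0.001  0.04 ]
 [-0.001  0.001 -1.     0.379]
 [ 0.     0.     0.     1.   ]] [[316.55912953 179.6518827 ]]
```

View pics/w1.png

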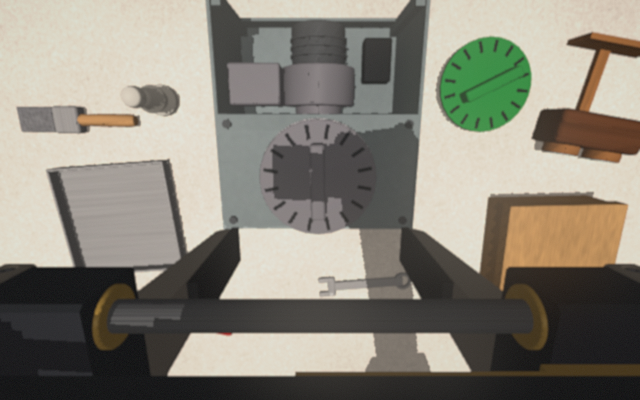

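The wrist picture shows the cap circle centred near (318.5,176). The sheet corners are about (222,228), (413,229), (421,114) and (217,113), and the tray corners (51,170) and (167,160).

Run:
```python
from h import *
T=np.load('T1.npy')
f=lambda x,y,z:ray('wrist',x,y,z,T)
deg=lambda v:np.degrees(np.arctan2(v[1],v[0]))
a,b,c,d=f(222,228,.15),f(413,229,.15),f(421,114,.15),f(217,113,.15)
for p,q in((a,b),(d,c),(a,d),(b,c)): print(np.linalg.norm(p-q).round(4),deg(q-p).round(2))
print('mid near',(a+b)/2,(a+b+c+d)/4)
print('cap',f(318.5,176,.169),'L',f(260,176,.169),'R',f(377,176,.169),'T',f(318.5,118,.169),'B',f(318.5,234,.169))
p,q=f(316.5,143,.195),f(318,213,.195); print('bar',p,q,np.linalg.norm(p-q),deg(p-q))
print('tray',f(51,170,.024),f(167,160,.024),f(186,266,.024))
im=cv2.imread('pics/w1.png');cv2.imwrite('pics/w1c.png',cv2.resize(im[100:245,205:435],None,fx=3.4,fy=3.4,interpolation=2))
```

```text
0.2419 -85.99
0.236 -85.91
0.1405 2.35
0.1407 4.76
mid near [0.55950582 0.03644163 0.15      ] [0.62964463 0.04079776 0.15      ]
cap [0.63008044 0.04053432 0.169     ] L [0.62497276 0.10779512 0.169     ] R [ 0.63519045 -0.02675714  0.169     ] T [0.6946621  0.04539351 0.169     ] B [0.55929191 0.03520811 0.169     ]
bar [0.6692635  0.04551391 0.195     ] [0.59342703 0.03826854 0.195     ] 0.0761817982676824 5.457439873113891
tray [0.58171719 0.46821227 0.024     ] [0.61199537 0.28180367 0.024     ] [0.42907961 0.25677791 0.024     ]
```

View pics/w1c.png

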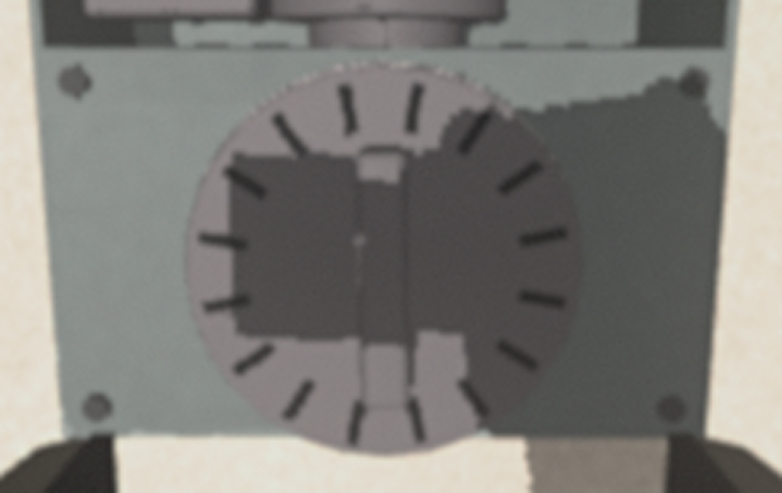

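```bash
python3 -m inch '[[0.002,-0.001,0.05,0,-1],[0.002,-0.001,0.1,0,-1],[0.002,-0.001,0.14,0,-1],[0.002,-0.001,0.17,0,-1],[0.002,-0.001,0.18,0,-1],[0.002,-0.001,0.187,0,-1],[0.002,-0.001,0.187,0,-1],[0.002,-0.001,0.187,0,-1]]' 30; python3 -m inch '[[0,0,0,0,1],[0,0,0,0,1],[0,0,0,0,1],[0,0,0,0,1],[0,0,0,0,1],[0,0,0,0,1],[0,0,0,0,1],[0,0,0,0,1]]' 30
```

```text
t: 3.05
ee_pos: [0.6279, 0.041, 0.1942]
ee_rot: [0.0, 0.999, 0.037, 0.001]
wrist_force: [-0.0, -0.6, -0.2]
grip_width: 0.0918
grip_force: 0.0
t: 3.85
ee_pos: [0.6269, 0.0413, 0.1923]
ee_rot: [0.0, 0.999, 0.038, -0.0]
wrist_force: [-0.5, -0.6, 0.7]
grip_width: 0.0301
grip_force: 0.0
```

```bash
python3 -m inch '[[0,0,0,0,1],[0,0,0,0,1],[0,0,0,0,1],[0,0,0,0,1]]'
```

```text
t: 4.25
ee_pos: [0.6269, 0.0414, 0.1924]
ee_rot: [-0.0, 0.999, 0.038, -0.0]
wrist_force: [-0.4, 1.1, 0.6]
grip_width: 0.0159
grip_force: 30.0
```

Grip holds at 16 mm. Turning anticlockwise (negative about the downward tool z).

```bash
python3 -m inch '[[0,0,0,-7,1],[0,0,0,-14,1],[0,0,0,-21,1],[0,0,0,-28,1],[0,0,0,-35,1],[0,0,0,-42,1],[0,0,0,-46,1],[0,0,0,-50,1]]'; python3 -m inch '[[0,0,0,-2,1],[0,0,0,-4,1],[0,0,0,-4,1],[0,0,0,-4,1]]';python3 -c "
from h import *
o=bot.get_obs();T=tool();print(np.degrees(np.arctan2(T[1,0],T[0,0])),o['moment'],o['wrist_force'],o['joint_positions'])"
```

```text
t: 5.05
ee_pos: [0.6269, 0.0409, 0.1924]
ee_rot: [0.0, 0.889, 0.457, -0.0]
wrist_force: [0.7, 0.1, -0.3]
grip_width: 0.0159
grip_force: 30.0
t: 5.45
ee_pos: [0.6269, 0.041, 0.1924]
ee_rot: [0.0, 0.874, 0.487, -0.0]
wrist_force: [-0.0, -0.9, -1.0]
grip_width: 0.0155
grip_force: 30.0
58.244236572959885 [-0.11375329 -0.09175664  0.02279335] [-0.01726311 -0.94416462 -1.00943672] [ 0.25446526  0.53559125 -0.51221352  1.66923658  0.29913766  1.01562426
 -0.91133079]
```

```bash
python3 -m inch '[[0,0,-0.005,0,1],[0,0,-0.015,0,1],[0,0,-0.03,0,1],[0,0,-0.05,0,1],[0,0,-0.07,0,1],[0,0,-0.09,0,1],[0,0,-0.11,0,1],[0,0,-0.11,0,1]]'; python3 -c "
from h import *
print(delta([.504,.365,.302],np.radians(99.2+45)),delta([.504,.365,.302],np.radians(99.2)))"
```

```text
t: 6.25
ee_pos: [0.6286, 0.042, 0.3068]
ee_rot: [0.001, 0.873, 0.487, 0.003]
wrist_force: [-0.3, -0.4, -2.1]
grip_width: 0.0158
grip_force: 30.0
(array([ 0.2093, -0.2758,  0.0041]), np.float64(4.09286578441008)) (array([ 0.2093, -0.2758,  0.0041]), np.float64(49.09286578441008))
```

```bash
python3 -m inch '[[0.209,-0.276,0,0,1],[0.209,-0.276,0,0,1],[0.209,-0.276,0,0,1],[0.209,-0.276,0,0,1],[0.209,-0.276,0,0,1],[0.209,-0.276,0,0,1],[0.209,-0.276,0,0,1],[0.209,-0.276,0,0,1]]';python3 -m inch '[[0,0,0,0,1],[0,0,0,0,1]]'; python3 -c "
from h import *
print(tool().round(3),delta([.504,.365,.06]),bot.get_obs()['joint_positions'])"
```

```text
t: 7.05
ee_pos: [0.4961, 0.3719, 0.3025]
ee_rot: [-0.003, 0.87, 0.492, -0.0]
wrist_force: [-0.2, 0.8, -1.3]
grip_width: 0.0156
grip_force: 30.0
t: 7.25
ee_pos: [0.5027, 0.3626, 0.3019]
ee_rot: [0.001, 0.874, 0.486, -0.0]
wrist_force: [-0.7, -0.4, -1.7]
grip_width: 0.0156
grip_force: 30.0
[[ 0.527  0.85  -0.     0.503]
 [ 0.85  -0.527 -0.002  0.363]
 [-0.001  0.001 -1.     0.302]
 [ 0.     0.     0.     1.   ]] (array([ 0.003 , -0.0003,  0.2419]), None) [-0.21131954  0.44219691 -0.63990047  1.57135007  0.27649737  1.22114041
 -1.455844  ]
```

```bash
python3 -m inch '[[0.003,0,0.05,0,1],[0.003,0,0.1,0,1],[0.003,0,0.15,0,1],[0.003,0,0.19,0,1],[0.003,0,0.215,0,1],[0.003,0,0.23,0,1],[0.003,0,0.238,0,1],[0.003,0,0.238,0,1]]';python3 -m inch '[[0,0,0.002,0,1],[0,0,0.004,0,1],[0,0,0.006,0,1],[0,0,0.006,0,1]]'
```

```text
t: 8.05
ee_pos: [0.5041, 0.3659, 0.0642]
ee_rot: [0.0, 0.874, 0.486, -0.0]
wrist_force: [0.3, -0.1, -2.2]
grip_width: 0.0156
grip_force: 30.0
t: 8.45
ee_pos: [0.5036, 0.3667, 0.0587]
ee_rot: [0.0, 0.873, 0.487, 0.0]
wrist_force: [0.4, -0.0, -1.9]
grip_width: 0.0158
grip_force: 30.0
```

```bash
python3 -m inch '[[0,0,0.001,0,1],[0,0,0.0015,0,1],[0,0,0.002,0,1],[0,0,0.002,0,1]]'; python3 -m inch '[[0,0,0,0,-1],[0,0,0,0,-1],[0,0,0,0,-1],[0,0,0,0,-1],[0,0,0,0,-1],[0,0,0,0,-1],[0,0,0,0,-1],[0,0,0,0,-1]]'
```

```text
t: 8.85
ee_pos: [0.5035, 0.3667, 0.0564]
ee_rot: [0.0, 0.873, 0.487, -0.0]
wrist_force: [0.3, 0.1, -1.7]
grip_width: 0.0156
grip_force: 30.0
t: 9.65
ee_pos: [0.5035, 0.3667, 0.0564]
ee_rot: [0.0, 0.873, 0.487, -0.0]
wrist_force: [0.3, 0.9, -0.2]
grip_width: 0.0777
grip_force: 0.0
```

Now lift away, then go back above the opening for a look.

```bash
python3 -m inch '[[0,0,-0.02,0,-1],[0,0,-0.06,0,-1],[0,0,-0.11,0,-1],[0,0,-0.16,0,-1],[0,0,-0.21,0,-1],[0,0,-0.26,0,-1],[0,0,-0.26,0,-1],[0,0,-0.26,0,-1]]'; python3 -c "
from h import *
print(delta([.603,.040,.34],np.radians(94.2)),bot.get_obs()['joint_positions'])"
```

```text
t: 10.45
ee_pos: [0.5038, 0.3669, 0.3177]
ee_rot: [0.0, 0.873, 0.487, 0.001]
wrist_force: [0.1, -0.4, -1.1]
grip_width: 0.092
grip_force: 0.0
(array([-0.2259,  0.2563, -0.0224]), np.float64(54.092732360891546)) [-0.21153137  0.43609016 -0.64872587  1.54489397  0.27342483  1.25002086
 -1.45456206]
```

```bash
python3 -m inch '[[-0.24,0.22,-0.022,54,-1],[-0.24,0.22,-0.022,54,-1],[-0.24,0.22,-0.022,54,-1],[-0.24,0.22,-0.022,54,-1],[-0.24,0.22,-0.022,54,-1],[-0.24,0.22,-0.022,54,-1],[-0.24,0.22,-0.022,54,-1],[-0.24,0.22,-0.022,54,-1]]';python3 -m inch '[[0,0,0,0,-1],[0,0,0,0,-1]]'
python3 - <<'E'
from h import *
T=tool();print(T.round(3),bot.get_obs()['joint_positions'])
im=vision.grab_frame('wrist');cv2.imwrite('pics/w2.png',im);np.save('T2',T)
c,s=np.cos(np.radians(4.2)),np.sin(np.radians(4.2))
for x,z in((6,.124),(0,.161)): print(proj('wrist',[[.627+x/1e3*c,.041+x/1e3*s,z]],T))
E
```

```text
t: 11.25
ee_pos: [0.5648, 0.0419, 0.3368]
ee_rot: [0.001, 0.999, 0.034, -0.001]
wrist_force: [-0.2, -0.1, 0.2]
grip_width: 0.0917
grip_force: 0.0
t: 11.45
ee_pos: [0.5639, 0.0493, 0.3376]
ee_rot: [-0.001, 0.999, 0.04, -0.001]
wrist_force: [0.5, -0.0, 0.7]
grip_width: 0.0921
grip_force: 0.0
[[ 0.997  0.079 -0.002  0.564]
 [ 0.079 -0.997  0.001  0.049]
 [-0.002 -0.001 -1.     0.338]
 [ 0.     0.     0.     1.   ]] [ 0.17264447  0.26872271 -0.38885757  1.66566998  0.10561022  1.2295708
 -1.73046796]
[[330.98451648 119.52012673]]
[[332.14076071 125.77115631]]
```

View pics/w2.png

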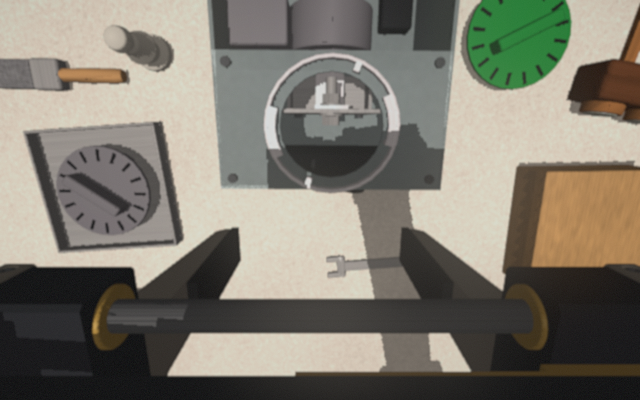

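The filter lies flat, well inside the tray, at about (105,190). The opening is empty, with the collar centred near (332,122) and the bolt around (332,112).

Run:
```python
from h import *
im=cv2.imread('pics/w2.png');cv2.imwrite('pics/w2c.png',cv2.resize(im[45:200,232:432],None,fx=3.85,fy=3.85,interpolation=2))
```

```text
(no output)
```

View pics/w2c.png

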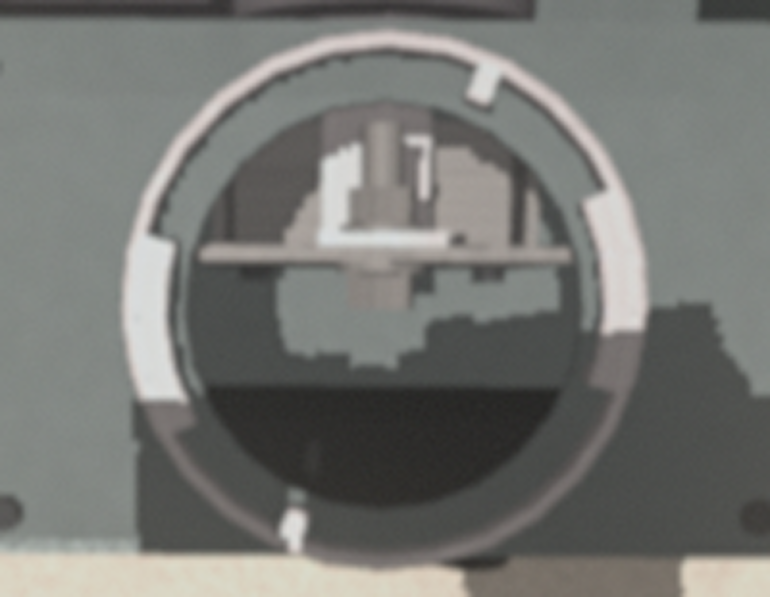

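```bash
python3 -m inch '[[0,0,0,0,-0.1],[0,0,0,0,-0.1],[0,0,0,0,-0.1],[0,0,0,0,-0.1]]'
python3 - <<'E'
from h import *
T=tool();print(T.round(4)[:3])
im=vision.grab_frame('wrist');cv2.imwrite('pics/w3.png',im)
g=lambda i:np.float32(cv2.cvtColor(i,6))[45:200,232:432]
sh=cv2.phaseCorrelate(g(cv2.imread('pics/w2.png')),g(im),cv2.createHanningWindow((200,155),5));print(sh)
s=np.array(sh[0])
P=lambda x,y:np.array([232+x/3.85-.4,45+y/3.85-.4])+s
f=lambda x,y,z:ray('wrist',*P(x,y),z,T)
print('hex end mid, z~.133 top',f(380,275,.133),f(380,308,.133))
print('plate far/near top edge',f(385,246,.138),f(385,264,.138), 'ends',f(200,254,.138),f(570,256,.138))
print('box face edge',f(385,385,.125))
q=[f(123,297,.161),f(648,297,.161),f(385,30,.161)];print('collar',q)
print('sheet far edge',f(385,18,.15))
E
```

```text
t: 11.9
ee_pos: [0.5645, 0.0472, 0.3384]
ee_rot: [0.0, 0.999, 0.038, -0.0]
wrist_force: [0.9, 0.1, 0.2]
grip_width: 0.0618
grip_force: 0.0
[[ 0.9971  0.0755 -0.      0.5645]
 [ 0.0755 -0.9971 -0.      0.0472]
 [-0.      0.     -1.      0.3384]]
((-2.4277153221130447, 0.8046647385209411), 0.8960861693620682)
hex end mid, z~.133 top [0.63644983 0.04270136 0.133     ] [0.62740071 0.0419536  0.133     ]
plate far/near top edge [0.64425789 0.04208527 0.138     ] [0.6394605  0.04168396 0.138     ] ends [0.63822857 0.09309392 0.138     ] [ 0.6455003  -0.00935305  0.138     ]
box face edge [0.60531739 0.03844124 0.125     ]
collar [array([0.62555151, 0.10996463, 0.161     ]), array([ 0.63598498, -0.02696297,  0.161     ]), array([0.69500186, 0.04701406, 0.161     ])]
sheet far edge [0.69989234 0.04709603 0.15      ]
```

Estimates agree: the cleaner origin is at (0.626, 0.041) with yaw about 4.2°. Aiming at cleaner x = -2 mm to stay clear of the flange.

```bash
python3 -m inch '[[0.04,0.007,0,0,-0.1],[0.059,0.0105,0,0,-0.1],[0.059,0.0105,0.03,0,-0.1],[0.059,0.0105,0.06,0,-0.1],[0.059,0.0105,0.09,0,-0.1],[0.059,0.0105,0.11,0,-0.1],[0.059,0.0105,0.11,0,-0.1],[0.059,0.0105,0.11,0,-0.1]]'; python3 -c "
from h import *
print(delta([.6242,.0412,.130],np.radians(94.15)))"
```

```text
t: 12.75
ee_pos: [0.6245, 0.0409, 0.2289]
ee_rot: [-0.0, 0.999, 0.037, 0.0]
wrist_force: [0.4, 0.8, 1.4]
grip_width: 0.0504
grip_force: 0.0
(array([-0.0003, -0.0003,  0.0989]), np.float64(0.1445176514042795))
```

```bash
python3 -m inch '[[0,0,0.02,0,-0.1],[0,0,0.04,0,-0.1],[0,0,0.055,0,-0.1],[0,0,0.07,0,-0.1],[0,0,0.08,0,-0.1],[0,0,0.09,0,-0.1],[0,0,0.098,0,-0.1],[0,0,0.098,0,-0.1]]'; python3 -m inch '[[0,0,0,0,1],[0,0,0,0,1],[0,0,0,0,1],[0,0,0,0,1],[0,0,0,0,1],[0,0,0,0,1],[0,0,0,0,1],[0,0,0,0,1]]' 30; python3 -c "
from h import *
o=bot.get_obs();print(o['wrist_force'],o['moment'],o['grip_width'])"
```

```text
t: 13.55
ee_pos: [0.6236, 0.0408, 0.1293]
ee_rot: [0.0, 0.999, 0.038, -0.001]
wrist_force: [-1.3, -0.2, 0.1]
grip_width: 0.0507
grip_force: 0.0
t: 14.35
ee_pos: [0.6244, 0.0422, 0.1308]
ee_rot: [-0.001, 0.999, 0.038, 0.0]
wrist_force: [-0.9, 5.3, 2.8]
grip_width: 0.0173
grip_force: 30.0
[-0.89296383  5.34945434  2.81360522] [1.20753977 0.18679828 0.00978159] 0.017290380183312037
```

```bash
python3 -m inch '[[0,-0.0005,0,0,1],[0,-0.001,0,0,1],[0,-0.001,0,0,1],[0,-0.001,0,0,1],[0,-0.001,0,0,1],[0,-0.001,0,0,1]]' 35
python3 - <<'E'
from h import *
o=bot.get_obs();print(o['wrist_force'],o['moment'],o['grip_width'],o['grip_force'])
for c in('scene','top'):
  im=vision.grab_frame(c); cv2.imwrite(f'pics/{c}9.png',im)
  if c=='top': cv2.imwrite('pics/end.png',cv2.resize(im[80:290,140:500],None,fx=2.2,fy=2.2))
E
```

```text
t: 14.95
ee_pos: [0.6243, 0.0422, 0.1308]
ee_rot: [-0.0, 0.999, 0.038, 0.0]
wrist_force: [-0.9, 5.2, 5.3]
grip_width: 0.0171
grip_force: 35.0
[-0.93377397  5.24328367  5.34990788] [1.16804297 0.14265962 0.01073894] 0.01712516103560569 35.001527946442366
```

View pics/end.png

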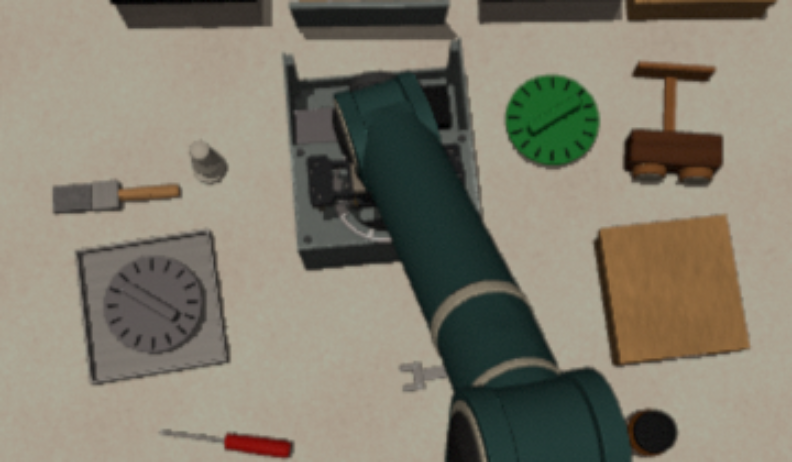

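The top picture shows the filter flat in the tray and every bystander in place. The 17.1 mm opening and sideways push look slightly off, so I'll regrip 4 mm lower, a little more centred.

```bash
python3 -m inch '[[0,0,0,0,0.2],[0,0,0,0,0.2],[0,0,0,0,0.2],[0,-0.0005,0.002,0,0.2],[0,-0.0005,0.004,0,0.2],[0,-0.0005,0.004,0,0.2],[0,-0.0005,0.004,0,0.2]]'; python3 -c "
from h import *
o=bot.get_obs();print(o['wrist_force'],o['moment'],tool().round(4))"; python3 -m inch '[[0,0,0,0,1],[0,0,0,0,1],[0,0,0,0,1],[0,0,0,0,1],[0,0,0,0,1],[0,0,0,0,1]]' 20;python3 -m inch '[[0,0,0,0,1],[0,0,0,0,1],[0,0,0,0,1]]' 30; python3 -c "
from h import *
o=bot.get_obs();print(o['wrist_force'],o['moment'],o['grip_width'])
T=tool();cv2.imwrite('pics/w9.png',cv2.resize(vision.grab_frame('wrist')[60:320,140:500],None,fx=2.2,fy=2.2))"
```

```text
t: 15.75
ee_pos: [0.624, 0.0422, 0.1262]
ee_rot: [0.0, 0.999, 0.037, -0.0]
wrist_force: [-0.3, 0.5, -0.6]
grip_width: 0.0367
grip_force: 0.0
[-0.29106916  0.46376147 -0.57493757] [ 0.01416557  0.01161013 -0.01328876] [[ 9.972e-01  7.490e-02 -3.000e-04  6.240e-01]
 [ 7.490e-02 -9.972e-01 -2.000e-04  4.220e-02]
 [-4.000e-04  1.000e-04 -1.000e+00  1.262e-01]
 [ 0.000e+00  0.000e+00  0.000e+00  1.000e+00]]
t: 16.35
ee_pos: [0.6241, 0.0423, 0.1265]
ee_rot: [0.0, 0.999, 0.037, 0.0]
wrist_force: [0.5, 0.3, 0.8]
grip_width: 0.0176
grip_force: 20.0
t: 16.65
ee_pos: [0.6241, 0.0423, 0.1265]
ee_rot: [0.0, 0.999, 0.037, 0.0]
wrist_force: [-0.3, 0.6, 0.8]
grip_width: 0.0171
grip_force: 30.0
[-0.31956949  0.58971125  0.75373693] [-0.05270429  0.03135798  0.04607943] 0.017142572052052392
```

View pics/w9.png

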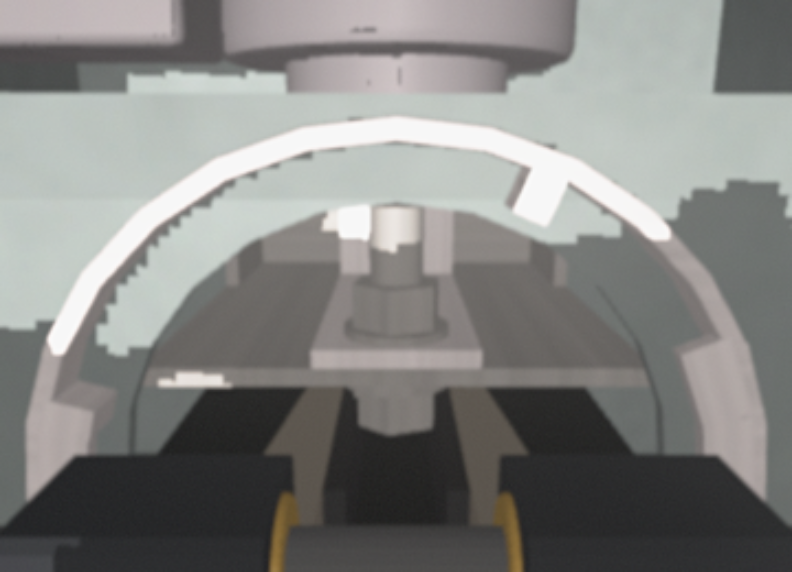

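The wrist view shows the hexagon at about (395,410) held centrally between the fingers. Forces are near zero at 30 N grip, so I'm handing in.

```bash
python3 -c "
from bench import bot
print(bot.finish_job())"
```

```text
the job is handed in; nothing more can be done
None
```

I handed the job in at about 17 s: the filter lies flat, grip up, in the tray, the gripper holds the bolt head at 30 N with almost no side force, and the bystanders looked unmoved; no verdict came back.

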